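Count along the rail and push the felt wheel into the third gap

TASK

Start at the end of the polishing-wheel rack that has the post with the ball on top: run one fingertip (the closed fingers will do) along the rack's steel rail to count the gaps, touching the rail behind the first gap, then the second, then the third. Then push the loose felt wheel, which lies on the worktop in front of the rack, flat along the worktop into that third gap until it is fully home against the back board. Do not lift the wheel, and leave the stored wheels, the small bottle and the pliers alone.

Things in the scene. Friction and masses are not known exactly. Their poses are not given: they have to be found in the camera images.
- wheel: the loose felt polishing wheel to be pushed: grey flat disc, 50 mm diameter, 12 mm thick, about 30 g, lying flat on the worktop in front of the rack (on the robot's side); slides freely; origin at the centre of its underside
- rack: fixed grey comb rack: back board 408 x 8 x 34 mm high with a steel rail on top; seven dividers (6 mm thick, 24 mm high) stand 38 mm out of its front and leave six gaps 60 mm wide (66 mm pitch), floor the bare worktop. Origin on the worktop, middle of the board's front face; +x into the board (push direction, away from the robot), +y left along the rack; gap centres at y = +-33, +-99, +-165 mm
- ball_post: steel post with a 28 mm steel ball on top (66 mm high over all, 24 mm square foot), fixed on the worktop just beyond one end of the rack, 222 mm from the rack's middle and 24 mm beyond the last divider, in line with the rail; origin at the bottom of its axis; counting starts at the ball post, which stands at the left end in some starts and at the right end in others
- plain_post: steel post like the other but without a ball, 47 mm high, fixed beyond the rack's other end; origin at the bottom of its axis
- rail_a: one 66 mm length of the rack's straight, level, smooth steel rail (round bar, 12 mm thick, top 46 mm above the worktop), the one behind the first gap from the rack's left (+y) end; fixed; origin at the middle of this length on the bar's axis (40 mm above the worktop), y along the rail
- rail_b: one 66 mm length of the rack's straight, level, smooth steel rail (round bar, 12 mm thick, top 46 mm above the worktop), the one behind the second gap from the rack's left (+y) end; fixed; origin at the middle of this length on the bar's axis (40 mm above the worktop), y along the rail
- rail_c: one 66 mm length of the rack's straight, level, smooth steel rail (round bar, 12 mm thick, top 46 mm above the worktop), the one behind the third gap from the rack's left (+y) end; fixed; origin at the middle of this length on the bar's axis (40 mm above the worktop), y along the rail
- rail_d: one 66 mm length of the rack's straight, level, smooth steel rail (round bar, 12 mm thick, top 46 mm above the worktop), the one behind the fourth gap from the rack's left (+y) end; fixed; origin at the middle of this length on the bar's axis (40 mm above the worktop), y along the rail
- rail_e: one 66 mm length of the rack's straight, level, smooth steel rail (round bar, 12 mm thick, top 46 mm above the worktop), the one behind the fifth gap from the rack's left (+y) end; fixed; origin at the middle of this length on the bar's axis (40 mm above the worktop), y along the rail
- rail_f: one 66 mm length of the rack's straight, level, smooth steel rail (round bar, 12 mm thick, top 46 mm above the worktop), the one behind the last gap from the rack's left (+y) end; fixed; origin at the middle of this length on the bar's axis (40 mm above the worktop), y along the rail
- home_c (a point): point on the worktop where the wheel's centre is when it is fully home in the third gap from the left (+y) end: the goal place when the ball post is at the left end; it is 25 mm in front of the board, and the wheel then stands 12 mm proud of the dividers
- home_d (a point): the same for the third gap from the right (-y) end: the goal place when the ball post is at the right end
- stored_wheel_1: another such felt wheel, loose, stored home in the second gap from the left; leave it alone; origin at the centre of its underside
- stored_wheel_2: another such felt wheel, loose, stored home in the second gap from the right; leave it alone; origin at the centre of its underside
- small_bottle: small white bottle, 36 mm diameter, 73 mm high, standing to the left of the work; leave it alone; origin at the centre of its underside
- pliers: long-nosed pliers, 53 x 149 x 11 mm, lying to the right of the work; leave them alone; origin at the centre of the underside, y along their length
There are look-alikes about, which are no part of the job. What is shaped like the ball_post but orange or pink is not meant.

How it is judged:
By the outcome, as a careful person would: the job done as asked, in the order asked, and still so for the second after the job is handed in, with the robot touching nothing.
It also fails if it takes over 61 s, if anything falls off the work surface, if the arm or the gripper's body presses on something with over 40 N, if the wrist force passes 120 N, or if a joint passes its speed limit or range.

ROBOT

A 6-joint arm with a two-finger parallel gripper is mounted at the origin on a cart in front of the work surface, level with it; the furniture and walls round the work are solid. World frame = base frame: x ahead of the robot, y to its left, z up, the work surface at z = 0. Lengths are in m, angles in degrees, forces in N, time in s.
With the tool pointing down it reaches from about 0.25 to 0.725 m from the base axis. Payload 9.7 kg.
Tool frame: the origin (TCP) lies between the finger pads; the fingertips stand 22 mm ahead of it and the grasp point (between the pads) lies 3 mm ahead of it; z points along the fingers, y is the line along which they close (so a half turn about z gives the same grasp; the last joint's range is limited). The gripper opens to 85 mm and grips with 20 to 120 N. Pads are 22 mm wide; open, the fingers measure 114 mm over their backs; the gripper's body (76 mm by 85 mm) begins 54 mm behind the grasp point. The pads swing forward as they close: fully open they stand 13 mm farther back than shut.
Start: joints at [-70.359, 4.979, 10.078, 95.1, 0, 90], TCP at [0.185, -0.518, 0.253] pointing down, gripper open.
Joint ranges: [-179.16, 179.16], [-48.56, 103.87], [-65.8, 70.77], [-126.05, 130.52], [-82.76, 87.17], [-180, 180]. Speed limits (degrees/s): [127.2, 127.2, 147.25, 180, 180, 180].

INTERFACE

Orientations are given as [roll, pitch, yaw] about the fixed x, y, z axes, in that order (R = Rz(yaw) Ry(pitch) Rx(roll)).
In Python, from workcell import bot, viewer, finder gives the robot as it stands.
- The arm moves only by the tool move_arm, never from a script. Its arguments are lists of equal length, an entry for each row: "offset": the shift along the tool's x, y, z in cm, a list of three; "twist": the turn, a rotation vector about the tool's x, y, z in rad, a list of three; "grip": the opening, from 0 (shut) to 1 (fully open). In form: {"offset": [[x, y, z], ...], "twist": [[ax, ay, az], ...], "grip": [grip, ...]}. A call has 1 to 5 rows; each row shifts and turns the commanded pose from where the row before left it, along the tool's axes as they then stand; what a row does not reach is not made up. A row lasts 1/10 s, in which the tool goes at most 50 mm and 8.59 degrees, less where a joint would pass 70% of its speed; a pose out of reach is approached as far as the arm can. A call is refused whole if a number of a shift passes 5 or a number of a turn 0.15, either way. A call with a gripper value outside its range is refused whole. The fingers move at their own pace and stop on an object; "force" is the grip in N (left out, the last holds). Time passes only in rows, so rows that do not move let the fingers close. It gives the time, the measured TCP pose, the force, the opening and the grip force at its end, in the units of the state.
- bot.get_obs(): the state, without advancing time (a new reading comes with each control period).
- viewer.camera(name): name is "side" or "top" or "wrist"; returns a dict with "color" (384x512x3 uint8, red, green, blue), "depth" (384x512 float32, m along the optical axis (not along the pixel's ray), 0 where there is no reading), "vfov" (degrees; the focal length in pixels is half the picture's height over the tangent of half this angle, whatever the lens; pixels are square), "cx", "cy" (the principal point, pixels), "position" and "attitude" of the camera in the world; the wrist camera has in their place "tool_from_camera" (4x4, takes a point from camera to tool coordinates, whose origin is the TCP and whose axes are the flange's). Camera axes: x right, y down, z forward; pixel columns grow to the right and rows downward; lengths in m; the calibration is good to about 2 mm. A picture is of the moment at which its call begins: read the wrist's pose just before it.
- bot.job_done(): hands the job in; it is judged then, once.
Trained networks look in a picture, given as the dict that the camera call returned (one of the last four; its "shot" number tells which), for a name from the list of things; names that differ only in an ending like _2 or _b are one class to them, and where a whole thing is asked for, a point or a joint stands for the part that bears it (a point fixed in the world has none). Each returns a list of dicts, best first, with "p" (0 to 1); they miss things now and then, are a little off and sometimes report something else, mostly with a low value. They report only what shows in the picture. A call takes as long as a camera call. They do not tell look-alikes from the thing itself.
- finder.boxes_of(picture, thing): "position" ([column, row] in pixels, amid what is visible of it).
- finder.pinpoint(picture, thing): "position" ([column, row] in pixels: a listed point, or the origin of a listed thing).
The state is a dict: "time": time; "q": joint angles; "qd": joint speeds; "joint_efforts": joint torques, N m; "ee_pos": TCP position; "tcp_rot": TCP orientation; "wrist_force": force on the tool from outside, world axes, zero at the start; "torque": the same for the moment, N m; "opening": finger opening in m; "grasp_force": force on a finger pad.
Only numpy, scipy, OpenCV 4.12 (cv2) and the standard library are available. Lean on these libraries where they do the work, as an engineer would, in place of code of your own. Each camera call takes 0.05 s, during which the arm holds its last target. There are 200 camera calls.

## Working session

There is one attempt and no reset: what is moved stays moved. The work goes in short steps, Python scripts to look and compute and a tool call to move; the robot and the scene stay as the last step left them, time stands still between calls to the robot, and variables do not carry over. Pictures are saved under pics/ and viewed, at most 10 in all, crops included, and the job is handed in when it is done.

Besides the shell and the picture viewer there is one more tool, called as name(argument=value, ...), one argument or row to a line, values as JSON. move_arm: Moves the arm, as the interface text tells. Its arguments: {"type":"object","properties":{"offset":{"type":"array","items":{"type":"array","items":{"type":"number"}}},"twist":{"type":"array","items":{"type":"array","items":{"type":"number"}}},"grip":{"type":"array","items":{"type":"number"}},"force":{"type":"number"}},"required":["offset","twist","grip"]}

```bash
ls; mkdir -p pics
cat > h.py <<'E'
import numpy as np, cv2
from scipy.spatial.transform import Rotation as R
from workcell import bot, viewer, finder
def cam(n):
    o=bot.get_obs(); c=viewer.camera(n); c['obs']=o; return c
def ext(c):
    if 'tool_from_camera' in c:
        T=np.eye(4); T[:3,:3]=R.from_euler('xyz',c['obs']['tcp_rot'],degrees=True).as_matrix(); T[:3,3]=c['obs']['ee_pos']
        return T@np.array(c['tool_from_camera'])
    T=np.eye(4); a=np.array(c['attitude'])
    T[:3,:3]=a if a.shape==(3,3) else R.from_euler('xyz',a,degrees=True).as_matrix()
    T[:3,3]=c['position']; return T
def ray(c,p):
    f=c['color'].shape[0]/2/np.tan(np.radians(c['vfov'])/2)
    T=ext(c); d=T[:3,:3]@np.array([(p[0]-c['cx'])/f,(p[1]-c['cy'])/f,1.]); return T[:3,3],d
def atz(c,p,z):
    o,d=ray(c,p); return o+d*(z-o[2])/d[2]
def pt(c,p):
    o,d=ray(c,p); return o+d*c['depth'][int(round(p[1])),int(round(p[0]))]
def save(c,n): cv2.imwrite('pics/'+n,c['color'][:,:,::-1])
E
python3 - <<'E'
from h import *
np.set_printoptions(precision=4,suppress=True)
for n in ['top','side']:
    c=cam(n); save(c,n+'1.png'); print(n,c['position'],c['attitude'],c['vfov'],c['cx'],c['cy'])
    zs=dict(wheel=0,ball_post=0,plain_post=0,rail_a=.04,rack=0,home_c=0,small_bottle=0,pliers=0)
    for t,z in zs.items():
        for r in finder.pinpoint(c,t)[:7]: print(t,round(r['p'],2),np.round(r['position'],1),atz(c,r['position'],z))
print(bot.get_obs())
E
```

```text
pics
top [0.3989 0.0123 1.2691] [-173.1465   -1.3962  -89.8678] 43.063452583538506 257.2495501704715 189.5110497545746
wheel 0.64 [235.  240.3] [0.4187 0.0391 0.    ]
ball_post 0.63 [324.4 199.1] [ 0.5271 -0.195   0.    ]
ball_post 0.59 [343.3 155.6] [ 0.6437 -0.2472  0.    ]
ball_post 0.51 [314.4 170.6] [ 0.6028 -0.1695  0.    ]
ball_post 0.41 [247.4 174.5] [0.5913 0.0077 0.    ]
plain_post 0.44 [148.6 154.7] [0.6425 0.2683 0.    ]
rail_a 0.69 [196.3 154.9] [0.6352 0.1388 0.04  ]
rail_a 0.68 [246.7 160.4] [0.6217 0.0099 0.04  ]
rail_a 0.62 [296.2 167. ] [ 0.6054 -0.1171  0.04  ]
rail_a 0.5 [173.5 153.3] [0.6389 0.197  0.04  ]
rail_a 0.48 [271.3 162.9] [ 0.6157 -0.0532  0.04  ]
rack 0.75 [232.4 164. ] [0.6191 0.0475 0.    ]
home_c 0.96 [217.6 169.3] [0.6047 0.0863 0.    ]
home_c 0.58 [245.1 173.8] [0.5931 0.0138 0.    ]
small_bottle 0.64 [299.2 166.3] [ 0.6141 -0.1293  0.    ]
small_bottle 0.57 [122.9 239.8] [0.4192 0.3278 0.    ]
pliers 0.75 [367.2 233.2] [ 0.4381 -0.306   0.    ]
pliers 0.72 [151.  155.1] [0.6415 0.262  0.    ]
side [-0.1655  1.0385  0.684 ] [-115.9159    0.6217 -1
[... 868 characters left out ...]
0.    ]
home_c 0.69 [222.7 219.5] [0.588  0.0783 0.    ]
home_c 0.23 [162.7 240.7] [0.6557 0.2592 0.    ]
small_bottle 0.81 [224.  279.8] [0.4102 0.3107 0.    ]
pliers 0.53 [327.1 182. ] [ 0.4429 -0.3196  0.    ]
{'time': 0.9, 'q': array([-70.3591,   4.9772,  10.0795,  95.0989,   0.0003,  90.0008]), 'qd': array([ 0.098 , -0.0327, -0.0581, -0.0675, -0.013 ,  0.0353]), 'joint_efforts': array([ -0.0008, -52.0104,  46.4848,   0.0017,  -0.0001,  -0.    ]), 'ee_pos': array([ 0.1849, -0.518 ,  0.2533]), 'tcp_rot': array([179.9966,  -0.0003,  19.6402]), 'wrist_force': array([-0.0212,  0.3198,  0.3994]), 'torque': array([-0.0028,  0.0097,  0.0149]), 'grasp_force': 0.0, 'opening': 0.08556676701198453}
```

View crops.

Run:
```python
import cv2
a=cv2.imread('pics/top1.png')[120:280,100:400]; b=cv2.imread('pics/side1.png')[130:310,130:370]
cv2.imwrite('pics/top1c.png',cv2.resize(a,(800,427),interpolation=2)); cv2.imwrite('pics/side1c.png',cv2.resize(b,(800,600),interpolation=2))
```

```text
(no output)
```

View pics/top1c.png

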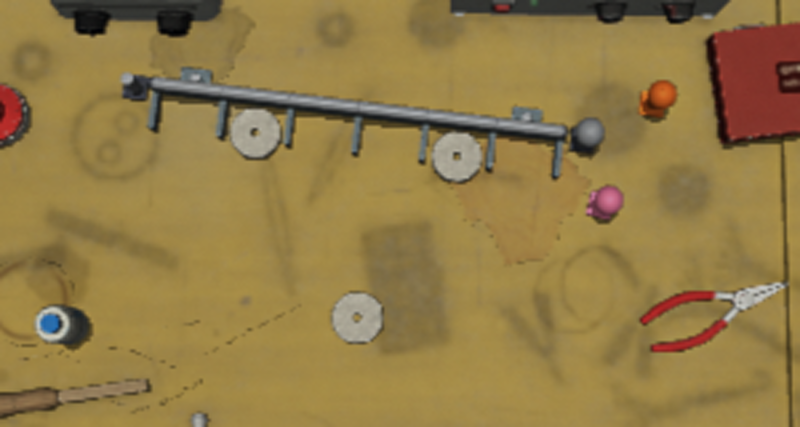

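View pics/side1c.png

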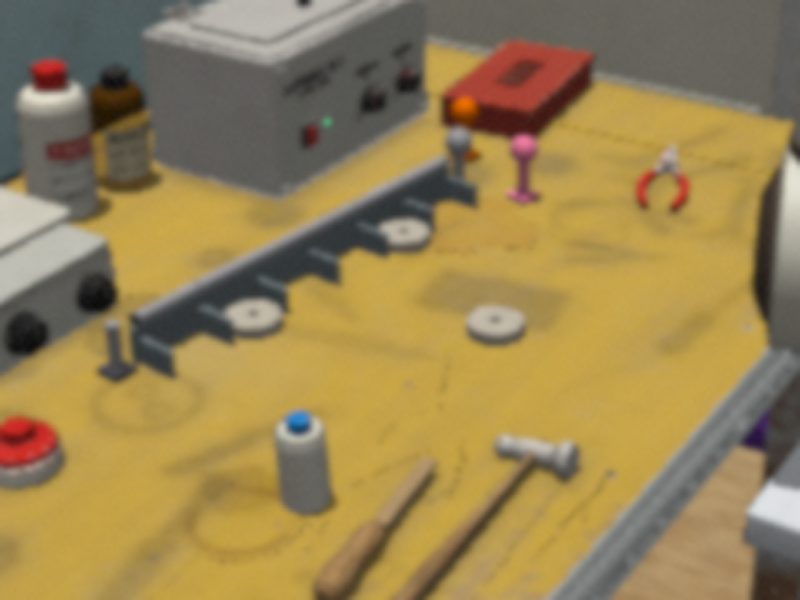

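move_arm(
  offset=[
    [3.9,-2.5,0],
    [3.9,-2.5,0],
    [3.9,-2.5,0],
    [3.9,-2.5,0],
    [3.9,-2.5,0],
  ],
  twist=[
    [0,0,0],
    [0,0,0],
    [0,0,0],
    [0,0,0],
    [0,0,0],
  ],
  grip=[0,0,0,0,0],
)

```text
time: 1.4
ee_pos: [0.3272, -0.3332, 0.2534]
tcp_rot: [180.0, -0.0, 19.6]
wrist_force: [0.9, -0.6, -0.0]
opening: 0.0123
grasp_force: 0.0
```

move_arm(
  offset=[
    [3.9,-2.5,0],
    [3.9,-2.5,0],
    [3.9,-2.5,0],
    [3.9,-2.5,0],
    [3.9,-2.5,0],
  ],
  twist=[
    [0,0,0],
    [0,0,0],
    [0,0,0],
    [0,0,0],
    [0,0,0],
  ],
  grip=[0,0,0,0,0],
)

```text
time: 1.9
ee_pos: [0.469, -0.1497, 0.2535]
tcp_rot: [180.0, -0.0, 19.6]
wrist_force: [0.4, -0.4, 0.3]
opening: -0.0005
grasp_force: 0.0
```

move_arm(
  offset=[
    [0,0,0],
    [0,0,0],
    [0,0,0],
    [0,0,0],
  ],
  twist=[
    [0,0,0.15],
    [0,0,0.15],
    [0,0,0.15],
    [0,0,0],
  ],
  grip=[0,0,0,0],
)

```text
time: 2.3
ee_pos: [0.4682, -0.1513, 0.2533]
tcp_rot: [-180.0, -0.0, -6.3]
wrist_force: [0.1, -0.1, 1.1]
opening: 0.0001
grasp_force: 0.0
```

```bash
cat > look.py <<'E'
from h import *
import sys
np.set_printoptions(precision=4,suppress=True)
c=cam('wrist'); save(c,sys.argv[1]); o=c['obs']; print(o['time'],o['ee_pos'],o['tcp_rot'],o['opening'],o['wrist_force'])
for t,z in dict(wheel=0,ball_post=0,rail_a=.04,home_c=0).items():
    for r in finder.pinpoint(c,t)[:7]: print(t,round(r['p'],2),np.round(r['position'],1),atz(c,r['position'],z))
v,u=np.mgrid[0:384,0:512]; f=192/np.tan(np.radians(c['vfov'])/2); d=c['depth']
P=np.stack([(u-c['cx'])/f*d,(v-c['cy'])/f*d,d],-1)[d>0]; T=ext(c); P=P@T[:3,:3].T+T[:3,3]
np.save('P.npy',P)
m=(P[:,2]>.043)&(P[:,2]<.05)&(P[:,0]>.55)&(P[:,0]<.68)&(P[:,1]>-.15)
Q=P[m]; a,b=np.polyfit(Q[:,1],Q[:,0],1)
for _ in range(3):
    Q=Q[abs(Q[:,0]-a*Q[:,1]-b)<.006]; a,b=np.polyfit(Q[:,1],Q[:,0],1)
print('rail x=a*y+b',a,b,len(Q),'yaw',-np.degrees(np.arctan(a)),'z',np.percentile(Q[:,2],95),'y',Q[:,1].min(),Q[:,1].max())
th=-np.arctan(a); ey=np.array([-np.sin(th),np.cos(th)]); ex=np.array([np.cos(th),np.sin(th)])
s=(P[:,:2]-[b,0])@ex; t=(P[:,:2]-[b,0])@ey
k=(P[:,2]>.018)&(P[:,2]<.028)&(s<-.012)&(s>-.04)
h,e=np.histogram(t[k],np.arange(-.3,.3,.002)); print([(round(e[i],3),h[i]) for i in range(len(h)) if h[i]>8])
E
python3 look.py w1.png
```

```text
2.3 [ 0.4682 -0.1513  0.2533] [-179.999    -0.0017   -6.2502] 0.0001048254703183649 [ 0.085  -0.0727  1.1103]
wheel 0.66 [119.3 213.6] [0.4209 0.0472 0.    ]
wheel 0.16 [170.6  85.5] [ 0.5815 -0.0579  0.    ]
ball_post 0.8 [268.9  57.9] [ 0.5996 -0.1837  0.    ]
ball_post 0.66 [285.1 113.1] [ 0.5326 -0.1983  0.    ]
ball_post 0.64 [318.9  19. ] [ 0.6351 -0.2466  0.    ]
rail_a 0.92 [32.2 51.5] [0.627  0.0744 0.04  ]
rail_a 0.9 [154.9  53.1] [ 0.611  -0.0581  0.04  ]
rail_a 0.86 [95.8 53.6] [0.6175 0.0061 0.04  ]
rail_a 0.57 [213.1  52.7] [ 0.6045 -0.1212  0.04  ]
home_c 0.85 [60.6 87.6] [0.594  0.0803 0.    ]
home_c 0.68 [216.   50.6] [ 0.6147 -0.1204  0.    ]
rail x=a*y+b 0.11278355759397037 0.6183068940280818 2311 yaw -6.434829825988561 z 0.046304282607719405 y -0.14991005261927767 0.10752952596819781
[(np.float64(-0.16), np.int64(50)), (np.float64(-0.158), np.int64(40)), (np.float64(-0.156), np.int64(35)), (np.float64(-0.154), np.int64(11)), (np.float64(-0.094), np.int64(59)), (np.float64(-0.092), np.int64(45)), (np.float64(-0.09), np.int64(43)), (np.float64(-0.028), np.int64(76)), (np.float64(-0.026), np.int64(45)), (np.float64(-0.024), np.int64(46)), (np.float64(0.036), np.int64(16)), (np.float64(0.038), np.int64(92)), (np.float64(0.04), np.int64(48)), (np.float64(0.042), np.int64(36)), (np.float64(0.044), np.int64(10)), (np.float64(0.102), np.int64(26)), (np.float64(0.104), np.int64(104)), (np.float64(0.106), np.int64(37)), (np.float64(0.108), np.int64(50))]
```

View pics/w1.png

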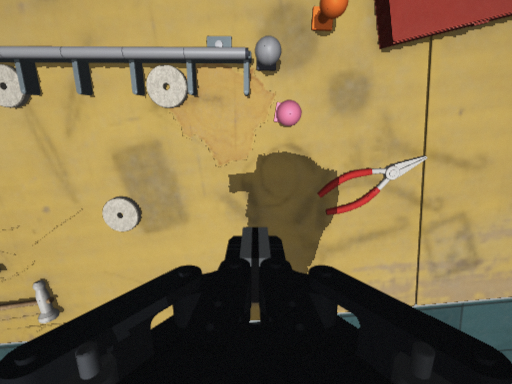

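move_arm(
  offset=[
    [2.65,-0.87,3.4],
    [2.65,-0.87,3.4],
    [2.65,-0.87,3.4],
    [2.65,-0.87,3.4],
    [2.65,-0.87,3.4],
  ],
  twist=[
    [0,0,0],
    [0,0,0],
    [0,0,0],
    [0,0,0],
    [0,0,0],
  ],
  grip=[0,0,0,0,0],
)

```text
time: 3.05
ee_pos: [0.6055, -0.1222, 0.0819]
tcp_rot: [180.0, -0.0, -6.0]
wrist_force: [0.8, -0.8, -0.2]
opening: 0.0001
grasp_force: 0.0
```

move_arm(
  offset=[
    [0,0,0.3],
    [0,0,0.3],
    [0,0,0.3],
    [0,0,0.2],
  ],
  twist=[
    [0,0,0],
    [0,0,0],
    [0,0,0],
    [0,0,0],
  ],
  grip=[0,0,0,0],
)

```text
time: 3.45
ee_pos: [0.6046, -0.1229, 0.0739]
tcp_rot: [180.0, -0.1, -6.2]
wrist_force: [-0.6, 0.1, 0.4]
opening: 0.0001
grasp_force: 0.0
```

move_arm(
  offset=[
    [0,0,0.2],
    [0,0,0.1],
    [0,0,0.1],
    [0,0,0.1],
    [0,0,0],
  ],
  twist=[
    [0,0,0],
    [0,0,0],
    [0,0,0],
    [0,0,0],
    [0,0,0],
  ],
  grip=[0,0,0,0,0],
)

```text
time: 3.95
ee_pos: [0.6046, -0.1225, 0.068]
tcp_rot: [180.0, -0.0, -6.1]
wrist_force: [-1.0, -0.7, 3.6]
opening: -0.0003
grasp_force: 2.1
```

move_arm(
  offset=[
    [0,0,0.05],
    [0,0,0.05],
    [0,0,0],
  ],
  twist=[
    [0,0,0],
    [0,0,0],
    [0,0,0],
  ],
  grip=[0,0,0],
)

```text
time: 4.25
ee_pos: [0.6047, -0.1225, 0.0678]
tcp_rot: [180.0, -0.1, -6.1]
wrist_force: [-4.5, 0.9, 10.3]
opening: 0.0
grasp_force: 5.5
```

move_arm(
  offset=[
    [0,-1.3,0],
    [0,-1.3,0],
    [0,-1.3,0],
    [0,-1.3,0],
    [0,-1.3,0],
  ],
  twist=[
    [0,0,0],
    [0,0,0],
    [0,0,0],
    [0,0,0],
    [0,0,0],
  ],
  grip=[0,0,0,0,0],
)

```text
time: 4.75
ee_pos: [0.612, -0.0621, 0.0679]
tcp_rot: [-180.0, -0.2, -5.8]
wrist_force: [-1.4, -7.6, 8.6]
opening: -0.0001
grasp_force: 4.2
```

move_arm(
  offset=[
    [0,0,0],
    [0,0,0],
  ],
  twist=[
    [0,0,0],
    [0,0,0],
  ],
  grip=[0,0],
)

```text
time: 4.95
ee_pos: [0.6121, -0.0613, 0.0679]
tcp_rot: [-179.8, -0.2, -5.7]
wrist_force: [-0.4, 1.7, 7.8]
opening: -0.0003
grasp_force: 4.2
```

move_arm(
  offset=[
    [0,-1.4,0],
    [0,-1.4,0],
    [0,-1.4,0],
    [0,-1.4,0],
    [0,-1.4,0],
  ],
  twist=[
    [0,0,0],
    [0,0,0],
    [0,0,0],
    [0,0,0],
    [0,0,0],
  ],
  grip=[0,0,0,0,0],
)

```text
time: 5.45
ee_pos: [0.615, -0.0233, 0.068]
tcp_rot: [-178.6, -0.1, -2.7]
wrist_force: [0.8, -3.6, 3.7]
opening: 0.0001
grasp_force: 2.1
```

move_arm(
  offset=[
    [0,0,0],
    [0,0,0],
  ],
  twist=[
    [0,0,0],
    [0,0,0],
  ],
  grip=[0,0],
)

```text
time: 5.65
ee_pos: [0.615, -0.0225, 0.0679]
tcp_rot: [-178.5, -0.1, -2.7]
wrist_force: [1.1, 2.3, 6.3]
opening: -0.0003
grasp_force: 3.1
```

```bash
python3 -c "
from h import *
o=bot.get_obs(); print(o)"
```

```text
{'time': 5.65, 'q': array([-2.74848842e+00,  1.41923592e+01,  4.75378085e-03,  7.57318272e+01,
        1.53166006e+00,  1.79942717e+02]), 'qd': array([-0.07816155, -0.03917152, -0.09337337,  0.01233987,  0.20621022,
       -0.02861553]), 'joint_efforts': array([-7.08969813e-01, -5.80490184e+01,  4.30030096e+01,  1.13108726e-01,
       -3.58582288e-01,  4.44341276e-03]), 'ee_pos': array([ 0.61502488, -0.02248759,  0.06791432]), 'tcp_rot': array([-1.78468421e+02, -8.20984241e-02, -2.69122612e+00]), 'wrist_force': array([1.06544295, 2.34611165, 6.2542874 ]), 'torque': array([ 0.27370882, -0.04109174, -0.00081589]), 'grasp_force': 3.1245813332498074, 'opening': -0.00029284959737828836}
```

move_arm(
  offset=[
    [0,0,0],
    [0,0,0],
  ],
  twist=[
    [-0.027,0,-0.148],
    [0,0,0],
  ],
  grip=[0,0],
)

```text
time: 5.85
ee_pos: [0.615, -0.0226, 0.0679]
tcp_rot: [179.9, -0.2, 6.0]
wrist_force: [-0.5, -1.1, 6.4]
opening: -0.0001
grasp_force: 3.2
```

move_arm(
  offset=[
    [0.18,-0.74,0],
    [0.18,-0.74,0],
    [0.18,-0.74,0],
    [0.18,-0.74,0],
    [0,0,0.02],
  ],
  twist=[
    [0,0,0],
    [0,0,0],
    [0,0,0],
    [0,0,0],
    [0,0,0],
  ],
  grip=[0,0,0,0,0],
)

```text
time: 6.35
ee_pos: [0.6193, 0.0075, 0.0679]
tcp_rot: [179.9, -0.2, 5.7]
wrist_force: [-1.5, -1.5, 8.7]
opening: 0.0003
grasp_force: 4.4
```

move_arm(
  offset=[
    [0,0,0],
    [0,0,0],
  ],
  twist=[
    [0,0,0],
    [0,0,0],
  ],
  grip=[0,0],
)

```text
time: 6.55
ee_pos: [0.6193, 0.0074, 0.0679]
tcp_rot: [179.9, -0.2, 5.7]
wrist_force: [0.6, 0.1, 7.9]
opening: -0.0004
grasp_force: 3.8
```

move_arm(
  offset=[
    [0,0,-3],
    [0,0,-4],
    [0,0,-4],
    [0,0,-4],
    [0,0,0],
  ],
  twist=[
    [0,0,0],
    [0,0,0],
    [0,0,-0.147],
    [0,0,-0.147],
    [0,0,-0.147],
  ],
  grip=[0,0,0.3,0.3,0.3],
)

```text
time: 7.05
ee_pos: [0.6199, 0.0075, 0.223]
tcp_rot: [179.7, -0.5, 31.4]
wrist_force: [0.3, -0.6, 0.5]
opening: 0.0259
grasp_force: 0.0
```

move_arm(
  offset=[
    [0,0,0],
    [0,0,0],
    [0,0,0],
    [0,0,0],
    [0,0,0],
  ],
  twist=[
    [0,0,-0.147],
    [0,0,-0.147],
    [0,0,-0.147],
    [0,0,-0.147],
    [0,0,-0.147],
  ],
  grip=[0.3,0.3,0.3,0.3,0.3],
)

```text
time: 7.55
ee_pos: [0.6183, 0.0075, 0.2164]
tcp_rot: [179.9, 0.0, 73.5]
wrist_force: [1.4, 0.1, -0.7]
opening: 0.0262
grasp_force: 0.0
```

move_arm(
  offset=[
    [0,0,0],
    [0,0,0],
    [0,0,0],
    [0,0,0],
    [0,0,0],
  ],
  twist=[
    [0,0,-0.147],
    [0,0,-0.147],
    [0,0,-0.147],
    [0,0,-0.147],
    [0,0,-0.147],
  ],
  grip=[0.3,0.3,0.3,0.3,0.3],
)

```text
time: 8.05
ee_pos: [0.6183, 0.0075, 0.2164]
tcp_rot: [180.0, 0.1, 115.6]
wrist_force: [0.1, 0.4, -0.1]
opening: 0.0255
grasp_force: 0.0
```

move_arm(
  offset=[
    [0,0,0],
    [0,0,0],
    [0,0,0],
    [0,0,0],
    [0,0,0],
  ],
  twist=[
    [0,0,-0.147],
    [0,0,-0.147],
    [0,0,-0.147],
    [0,0,-0.147],
    [0,0,-0.147],
  ],
  grip=[0.3,0.3,0.3,0.3,0.3],
)

```text
time: 8.55
ee_pos: [0.6183, 0.0075, 0.2164]
tcp_rot: [-180.0, 0.1, 157.7]
wrist_force: [-0.2, 0.3, -0.9]
opening: 0.0253
grasp_force: 0.0
```

move_arm(
  offset=[
    [0,0,0],
    [0,0,0],
    [0,0,0],
  ],
  twist=[
    [0,0,-0.147],
    [0,0,-0.147],
    [0,0,0],
  ],
  grip=[0.3,0.3,0.3],
)

```text
time: 8.85
ee_pos: [0.6183, 0.0075, 0.2164]
tcp_rot: [-180.0, 0.1, 174.3]
wrist_force: [0.2, 0.1, -0.2]
opening: 0.0255
grasp_force: 0.0
```

```bash
cat > wh.py <<'E'
from h import *
import sys
np.set_printoptions(precision=4,suppress=True)
O=np.array([.6192,.0077]); ex=np.array([.9937,-.112]); ey=np.array([.112,.9937])
def cloud(n):
    c=cam(n); d=c['depth']; v,u=np.mgrid[0:384,0:512]; f=192/np.tan(np.radians(c['vfov'])/2)
    P=np.stack([(u-c['cx'])/f*d,(v-c['cy'])/f*d,d],-1)[d>0]; T=ext(c); return c,P@T[:3,:3].T+T[:3,3]
# wheel in 'goal lane' frame: s ahead along the push (0 at rail axis, home about -0.029), t left of gap centre
for n in sys.argv[1:]:
    c,P=cloud(n); save(c,n+'_last.png'); o=c['obs']; print(n,o['time'],o['ee_pos'],o['tcp_rot'],o['opening'],o['wrist_force'])
    for r in finder.pinpoint(c,'wheel')[:3]:
        p=atz(c,r['position'],0)[:2]; print(' net',round(r['p'],2),r['position'],p,[(p-O)@ex,(p-O)@ey])
    s=(P[:,:2]-O)@ex; t=(P[:,:2]-O)@ey
    Q=P[(P[:,2]>.008)&(P[:,2]<.016)&(s>-.24)&(s<-.01)&(abs(t-.005)<.05)][:,:2]
    if len(Q)>30:
        for _ in range(4):
            (x,y),rr=cv2.minEnclosingCircle(Q.astype(np.float32)); m=np.median(Q,0); Q=Q[np.hypot(*(Q-m).T)<.03]
        p=np.array([x,y]); print(' cloud',p,rr,len(Q),'lane',[(p-O)@ex,(p-O)@ey],'mean',Q.mean(0))
E
python3 wh.py top wrist
```

```text
top 8.85 [0.6183 0.0075 0.2164] [-179.9672    0.063   174.3204] 0.025493637919725733 [ 0.2415  0.1398 -0.1961]
wrist 8.95 [0.6183 0.0075 0.2166] [-179.9628    0.0764  173.9372] 0.025673026604893456 [-0.0339  0.4245 -0.2907]
 cloud [0.4389 0.0393] 0.018463749438524246 270 lane [np.float64(-0.1827363477912092), np.float64(0.011178155052990324)] mean [0.4424 0.0385]
```

move_arm(
  offset=[
    [4,0,-0.4],
    [4,0,-0.4],
    [2,0,0],
    [0,0,0],
  ],
  twist=[
    [0,0,0],
    [0,0,0],
    [0,0,0],
    [0,0,0],
  ],
  grip=[0.3,0.3,0.3,0.3],
)

```text
time: 9.45
ee_pos: [0.5172, 0.0177, 0.2258]
tcp_rot: [-180.0, 0.2, 174.1]
wrist_force: [0.1, 0.1, 0.7]
opening: 0.0258
grasp_force: 0.0
```

```bash
python3 wh.py wrist
```

```text
wrist 9.45 [0.5172 0.0177 0.2258] [-179.9695    0.1777  174.07  ] 0.025782438618276806 [0.1008 0.0561 0.7483]
 net 0.88 [265.0, 92.4] [0.4249 0.0386] [np.float64(-0.19654130430775255), np.float64(0.008954351016679926)]
 cloud [0.4221 0.0409] 0.02499127946794033 1560 lane [np.float64(-0.19955833190347194), np.float64(0.01088152619931162)] mean [0.4219 0.0407]
```

View pics/wrist_last.png

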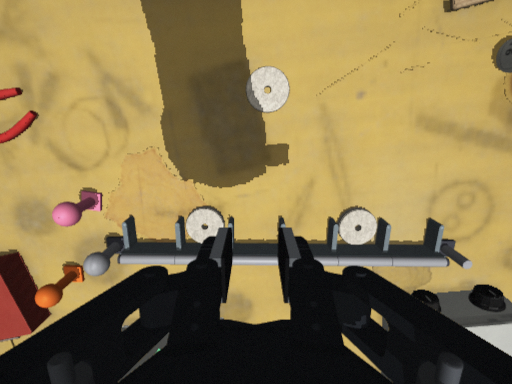

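move_arm(
  offset=[
    [3.8,0.47,0],
    [3.8,0.47,0],
    [3.8,0.47,0],
    [3.8,0.47,0],
    [0,0,0],
  ],
  twist=[
    [0,0,0.009],
    [0,0,0],
    [0,0,0],
    [0,0,0],
    [0,0,0],
  ],
  grip=[0.3,0.3,0.3,0.3,0.3],
)

```text
time: 10.05
ee_pos: [0.3678, 0.0532, 0.2252]
tcp_rot: [-180.0, 0.1, 173.7]
wrist_force: [1.3, -0.3, 0.6]
opening: 0.0255
grasp_force: 0.0
```

move_arm(
  offset=[
    [0,0,3.8],
    [0,0,3.8],
    [0,0,3.8],
    [0,0,3.8],
    [0,0,3.8],
  ],
  twist=[
    [0,0,0],
    [0,0,0],
    [0,0,0],
    [0,0,0],
    [0,0,0],
  ],
  grip=[0.3,0.3,0.3,0.3,0.3],
)

```text
time: 10.55
ee_pos: [0.3711, 0.0523, 0.0329]
tcp_rot: [-180.0, 0.1, 173.6]
wrist_force: [-0.1, -0.3, 0.2]
opening: 0.0255
grasp_force: 0.0
```

move_arm(
  offset=[
    [0,0,0.3],
    [0,0,0.3],
    [0,0,0.3],
    [0,0,0.2],
    [0,0,0],
  ],
  twist=[
    [0,0,0],
    [0,0,0],
    [0,0,0],
    [0,0,0],
    [0,0,0],
  ],
  grip=[0.3,0.3,0.3,0.3,0.3],
)

```text
time: 11.05
ee_pos: [0.3709, 0.0525, 0.0244]
tcp_rot: [-180.0, 0.2, 173.7]
wrist_force: [0.6, 0.8, 0.8]
opening: 0.0254
grasp_force: 0.0
```

move_arm(
  offset=[
    [0,0,0.1],
    [0,0,0.08],
    [0,0,0],
  ],
  twist=[
    [0,0,0],
    [0,0,0],
    [0,0,0],
  ],
  grip=[0.3,0.3,0.3],
)

```text
time: 11.35
ee_pos: [0.3705, 0.0524, 0.0219]
tcp_rot: [-180.0, 0.2, 173.7]
wrist_force: [1.1, -0.4, 1.4]
opening: 0.0255
grasp_force: 0.7
```

```bash
python3 wh.py side; python3 -c "
import cv2
a=cv2.imread('pics/side_last.png')[140:290,190:340]; cv2.imwrite('pics/s2.png',cv2.resize(a,(600,600),interpolation=2))"
```

```text
side 11.35 [0.3705 0.0524 0.0219] [-179.9664    0.1517  173.668 ] 0.02550102897235837 [ 1.1139 -0.3588  1.3995]
 net 0.62 [277.2, 230.0] [0.4223 0.0448] [np.float64(-0.199818928080231), np.float64(0.014818356222431753)]
 net 0.18 [242.0, 190.9] [ 0.6492 -0.109 ] [np.float64(0.04284934091394112), np.float64(-0.11264298848384521)]
 cloud [0.4252 0.0466] 0.025814475491642952 96 lane [np.float64(-0.19717700617577075), np.float64(0.016874906487718826)] mean [0.4227 0.0485]
```

View pics/s2.png

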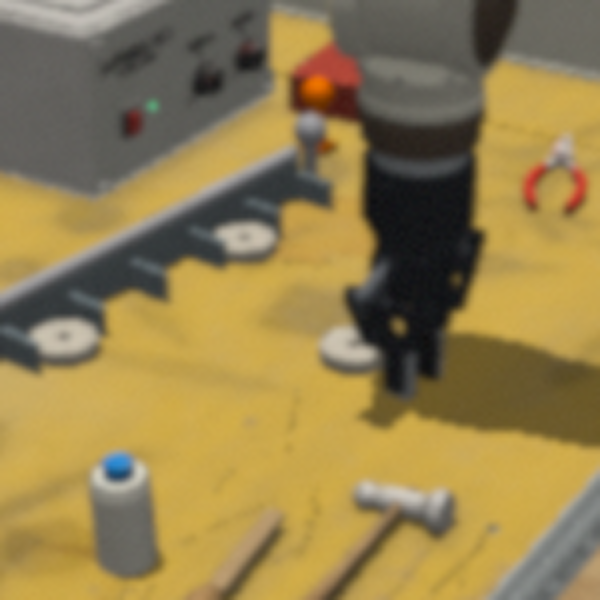

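move_arm(
  offset=[
    [0,-0.25,-0.15],
    [-0.6,-0.15,0],
    [-0.7,-0.1,0],
    [-0.8,-0.08,0],
    [-0.8,-0.08,0],
  ],
  twist=[
    [0,0,0],
    [0,0,0],
    [0,0,0],
    [0,0,0],
    [0,0,0],
  ],
  grip=[0.3,0.3,0.3,0.3,0.3],
)

```text
time: 11.95
ee_pos: [0.399, 0.0424, 0.023]
tcp_rot: [-180.0, 0.1, 173.7]
wrist_force: [-0.1, -1.1, 0.4]
opening: 0.0254
grasp_force: 0.2
```

move_arm(
  offset=[
    [-0.8,-0.08,0],
    [-0.8,-0.08,0],
    [-0.8,-0.08,0],
    [-0.8,-0.08,0],
    [-0.5,-0.05,0],
  ],
  twist=[
    [0,0,0],
    [0,0,0],
    [0,0,0],
    [0,0,0],
    [0,0,0],
  ],
  grip=[0.3,0.3,0.3,0.3,0.3],
)

```text
time: 12.45
ee_pos: [0.4354, 0.0347, 0.0232]
tcp_rot: [-180.0, 0.1, 173.7]
wrist_force: [-0.2, -0.4, -0.4]
opening: 0.0257
grasp_force: 0.1
```

```bash
python3 wh.py side top; python3 -c "
import cv2
a=cv2.imread('pics/top_last.png')[130:270,150:350]; b=cv2.imread('pics/side_last.png')[140:290,190:340]
cv2.imwrite('pics/t3.png',cv2.resize(a,(800,560),interpolation=2))"
```

```text
side 12.45 [0.4354 0.0347 0.0232] [-179.9511    0.1073  173.6615] 0.025668148683086107 [-0.1666 -0.3612 -0.361 ]
 net 0.53 [265.6, 222.7] [0.4718 0.0273] [np.float64(-0.14870891004814438), np.float64(0.0029822891639254994)]
 cloud [0.4686 0.0375] 0.023836620151996613 72 lane [np.float64(-0.15297516536082265), np.float64(0.0127929212718761)] mean [0.4701 0.0396]
top 12.55 [0.4352 0.0348 0.0232] [-179.9529    0.1076  173.6557] 0.02610040861560619 [ 0.1639  0.8428 -0.3923]
```

View pics/t3.png

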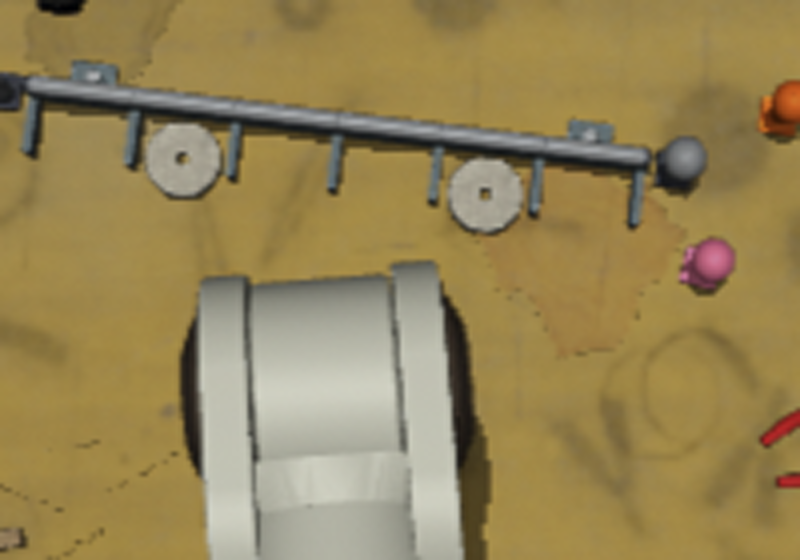

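move_arm(
  offset=[
    [-0.7,-0.08,0],
    [-0.8,-0.08,0],
    [-0.8,-0.08,0],
    [-0.8,-0.08,0],
    [-0.8,-0.08,0],
  ],
  twist=[
    [0,0,0],
    [0,0,0],
    [0,0,0],
    [0,0,0],
    [0,0,0],
  ],
  grip=[0.3,0.3,0.3,0.3,0.3],
)

```text
time: 13.15
ee_pos: [0.4737, 0.0264, 0.0233]
tcp_rot: [-180.0, 0.1, 173.7]
wrist_force: [-0.4, -0.7, 0.5]
opening: 0.0253
grasp_force: 0.3
```

move_arm(
  offset=[
    [-0.8,-0.08,0],
    [-0.7,-0.08,0],
    [-0.5,-0.07,0],
    [-0.4,0,0],
    [0,0,0],
  ],
  twist=[
    [0,0,0],
    [0,0,0],
    [0,0,0],
    [0,0,0],
    [0,0,0],
  ],
  grip=[0.3,0.3,0.3,0.3,0.3],
)

```text
time: 13.65
ee_pos: [0.497, 0.0216, 0.0233]
tcp_rot: [-180.0, 0.1, 173.7]
wrist_force: [-0.4, 0.9, -0.5]
opening: 0.0256
grasp_force: 0.0
```

```bash
python3 wh.py side; python3 -c "
import cv2
b=cv2.imread('pics/side_last.png')[150:270,180:320]
cv2.imwrite('pics/s3.png',cv2.resize(b,(700,600),interpolation=2))"
```

```text
side 13.65 [0.497  0.0216 0.0233] [-179.9515    0.1158  173.6612] 0.02563710743695097 [-0.4226  0.8927 -0.5302]
 net 0.5 [250.8, 217.6] [0.5247 0.025 ] [np.float64(-0.09584358065183918), np.float64(0.0066184992328637525)]
 net 0.31 [327.5, 181.9] [ 0.4421 -0.3211] [np.float64(-0.13916384534689677), np.float64(-0.3465391354265049)]
 cloud [0.5286 0.0232] 0.023541325703263283 63 lane [np.float64(-0.0917750072893047), np.float64(0.005243864707790914)] mean [0.5322 0.0266]
```

View pics/s3.png

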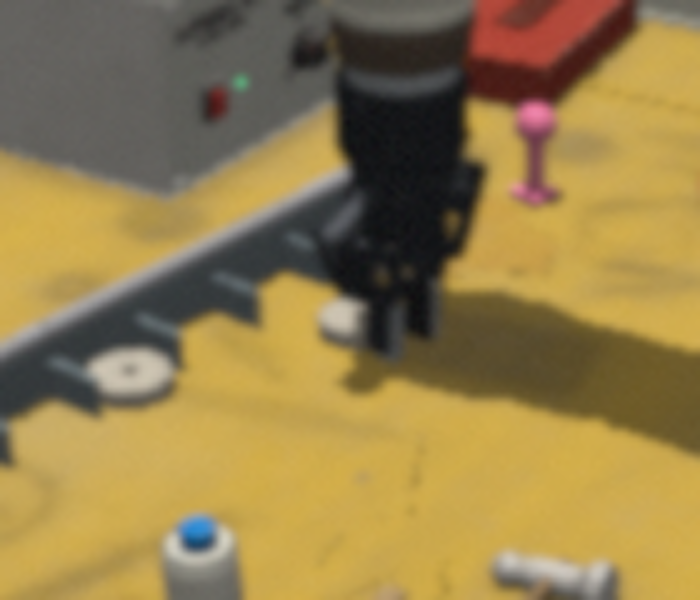

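move_arm(
  offset=[
    [-0.8,0,0],
    [-0.8,0,0],
    [-0.8,0,0],
    [-0.8,0,0],
    [-0.8,0,0],
  ],
  twist=[
    [0,0,0],
    [0,0,0],
    [0,0,0],
    [0,0,0],
    [0,0,0],
  ],
  grip=[0.3,0.3,0.3,0.3,0.3],
)

```text
time: 14.25
ee_pos: [0.5371, 0.0172, 0.0234]
tcp_rot: [-180.0, 0.1, 173.7]
wrist_force: [-0.9, 0.3, 0.3]
opening: 0.0255
grasp_force: 0.3
```

move_arm(
  offset=[
    [-0.4,0,0],
    [-0.4,0,0],
    [-0.3,0,0],
    [-0.3,0,0],
    [-0.2,0,0],
  ],
  twist=[
    [0,0,0],
    [0,0,0],
    [0,0,0],
    [0,0,0],
    [0,0,0],
  ],
  grip=[0.3,0.3,0.3,0.3,0.3],
)

```text
time: 14.75
ee_pos: [0.5524, 0.0155, 0.0235]
tcp_rot: [-180.0, 0.1, 173.7]
wrist_force: [0.4, -0.3, 0.2]
opening: 0.0252
grasp_force: 0.1
```

move_arm(
  offset=[
    [-0.2,0,0],
    [-0.2,0,0],
    [-0.1,0,0],
    [0,0,0],
  ],
  twist=[
    [0,0,0],
    [0,0,0],
    [0,0,0],
    [0,0,0],
  ],
  grip=[0.3,0.3,0.3,0.3],
)

```text
time: 15.15
ee_pos: [0.5573, 0.0149, 0.0235]
tcp_rot: [-180.0, 0.1, 173.7]
wrist_force: [-0.2, 1.2, -0.2]
opening: 0.0258
grasp_force: 0.0
```

move_arm(
  offset=[
    [-0.1,0,0],
    [0,0,0],
  ],
  twist=[
    [0,0,0],
    [0,0,0],
  ],
  grip=[0.3,0.3],
)

```text
time: 15.35
ee_pos: [0.5583, 0.0148, 0.0235]
tcp_rot: [-180.0, 0.1, 173.7]
wrist_force: [-0.2, 0.5, 0.4]
opening: 0.0253
grasp_force: 0.0
```

move_arm(
  offset=[
    [-0.1,0,0],
    [-0.1,0,0],
    [0,0,0],
  ],
  twist=[
    [0,0,0],
    [0,0,0],
    [0,0,0],
  ],
  grip=[0.3,0.3,0.3],
)

```text
time: 15.65
ee_pos: [0.5598, 0.0147, 0.0234]
tcp_rot: [-180.0, 0.1, 173.7]
wrist_force: [-2.4, 0.3, 1.9]
opening: 0.0254
grasp_force: 1.3
```

move_arm(
  offset=[
    [-0.1,0,0],
    [0,0,0],
  ],
  twist=[
    [0,0,0],
    [0,0,0],
  ],
  grip=[0.3,0.3],
)

```text
time: 15.85
ee_pos: [0.5601, 0.0146, 0.0232]
tcp_rot: [-179.9, -0.0, 173.7]
wrist_force: [-6.1, 0.2, 4.0]
opening: 0.0254
grasp_force: 3.3
```

move_arm(
  offset=[
    [0.2,0,0],
    [1,0,0],
    [3,0,0],
    [3,0,0],
    [3,0,0],
  ],
  twist=[
    [0,0,0],
    [0,0,0],
    [0,0,0],
    [0,0,0],
    [0,0,0],
  ],
  grip=[0.3,0.3,0.3,0.3,0.3],
)

```text
time: 16.35
ee_pos: [0.4585, 0.0258, 0.0231]
tcp_rot: [-180.0, 0.1, 173.7]
wrist_force: [0.1, -0.8, 0.8]
opening: 0.0253
grasp_force: 0.0
```

move_arm(
  offset=[
    [3,0,-2],
    [3,0,-4],
    [0,0,-4],
    [0,0,-4],
    [0,0,0],
  ],
  twist=[
    [0,0,0],
    [0,0,0],
    [0,0,0],
    [0,0,0],
    [0,0,0],
  ],
  grip=[0.3,0.3,0.3,0.3,0.3],
)

```text
time: 16.85
ee_pos: [0.4015, 0.0327, 0.1686]
tcp_rot: [180.0, 0.6, 173.7]
wrist_force: [0.0, -0.3, -0.9]
opening: 0.0258
grasp_force: 0.0
```

```bash
python3 wh.py top side
python3 - <<'E'
import cv2,numpy as np
a=cv2.resize(cv2.imread('pics/top_last.png')[140:200,140:340],(800,240),interpolation=2); b=cv2.resize(cv2.imread('pics/side_last.png')[160:250,150:350],(800,360),interpolation=2)
cv2.imwrite('pics/f.png',np.vstack([a,b]))
E
```

```text
top 16.85 [0.4015 0.0327 0.1686] [179.9522   0.6217 173.6782] 0.02582223179176457 [ 0.0371 -0.2754 -0.8666]
 net 0.81 [248.3, 178.0] [0.582  0.0053] [np.float64(-0.03669874716568067), np.float64(-0.0065199628877821375)]
 net 0.66 [192.5, 155.9] [0.6401 0.1529] [np.float64(0.0044944321446694835), np.float64(0.14665138865008223)]
 cloud [0.5905 0.0117] 0.02497989684343338 225 lane [np.float64(-0.028976159557356808), np.float64(0.0007904629162071674)] mean [0.5889 0.0121]
side 16.95 [0.4002 0.0326 0.164 ] [-179.9782    0.2603  173.6706] 0.025460483816493004 [ 0.4402  0.4395 -0.5509]
 net 0.56 [236.6, 210.4] [0.586  0.0108] [np.float64(-0.033311332256276346), np.float64(-0.0006613266457779395)]
 net 0.52 [221.0, 275.6] [0.4263 0.3011] [np.float64(-0.22450522990700045), np.float64(0.2699632416761064)]
 cloud [0.5826 0.0082] 0.02694758027791977 102 lane [np.float64(-0.036382580399169896), np.float64(-0.0036381412024119467)] mean [0.584 0.009]
```

View pics/f.png

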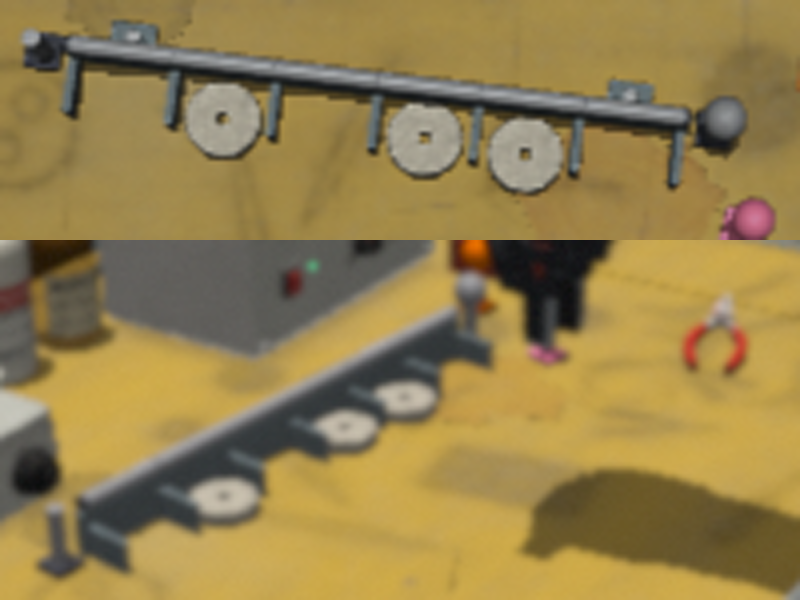

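The wheel (top crop about (425,138)) sits in the third gap from the ball post. It lines up with the stored wheels and is home at s = -29 mm.

```bash
python3 -c "
from workcell import bot
print(bot.job_done())"
```

```text
the job is handed in; nothing more can be done
None
```

The job is handed in: the closed fingers touched the rail behind gaps one, two and three from the ball-post (right) end, staying on the rail throughout. The wheel was then pushed flat into the third gap until it stopped against the back board, and the stored wheels, bottle and pliers were not touched.

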